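# Close a parts box with a four-tab snap lid

### The arm

A 6-joint arm with a two-finger parallel gripper is mounted at the origin on the work surface. World frame = base frame: x ahead of the robot, y to its left, z up, the work surface at z = 0. Lengths are in m, angles in rad, forces in N, time in s.
With the tool pointing down it reaches from about 0.4 to 0.925 m from the base axis. Payload 12.5 kg.
Tool frame: the origin (TCP) lies at the very end of the fingers, on their centre line; the grasp point (between the pads) lies 19 mm behind it; z points along the fingers, y is the direction in which the jaws open and shut (so a half turn about z gives the same grasp; the last joint's range is limited). The gripper opens to 95 mm and grips with 3 to 60 N. Pads are 20 mm wide; open, the fingers measure 119 mm over their backs; the gripper's body (75 mm by 180 mm) begins 59 mm behind the grasp point.
Start: joints at [1.168, 0.491, 1.559, -0, 1.092, -0.106], TCP at [0.183, 0.598, 0.215] pointing down, gripper open.
Joint ranges: [-3.1, 3.1], [-0.84, 2.19], [0.05, 2.79], [-1.13, 4.28], [0.06, 2.93], [-2.69, 2.69]. Speed limits (rad/s): [2.22, 2.22, 2.79, 3.14, 3.14, 3.14].

### API

Orientations are given as a unit quaternion [x, y, z, w].
In Python, from plant import manip gives the robot as it stands.
- The arm moves only by the tool apply_moves, never from a script. Its argument "rows" is a list of rows, each a list of 3 entries, a list of its own where there are three numbers: the shift along the world's x, y, z in mm, then the turn, a rotation vector about the world's x, y, z in degrees, then the gripper command: -1 is fully open, 1 is shut, values between are in proportion. A call has 1 to 12 rows; each row is the pose to reach, as a shift and turn from the pose commanded when the call began; what a row does not reach only later rows make up. A row lasts 1/10 s, in which the tool goes at most 50 mm and 8.59 degrees, less where a joint would pass 70% of its speed; a pose out of reach is approached as far as the arm can. A call with a gripper value outside its range is refused whole. The fingers move at their own pace and stop on an object; "grip_force" is the grip in N (left out, the last holds). Time passes only in rows, so rows that repeat a pose let the fingers close. It gives the time, the measured TCP pose, the force and the opening at its end, in the units of the state.
- manip.get_obs(): the state, without advancing time (a new reading comes with each control period).
- manip.snapshot(name): name is "scene" or "top" or "wrist"; returns (picture, depth): 384x512x3 uint8, blue, green, red; 384x512 float32, m along the optical axis (not along the pixel's ray), 0 where there is no reading.
- manip.camera_info(name): a dict with "fx", "fy", "cx", "cy" (pixels), "extrinsics" (4x4, takes a point from camera to world coordinates). Camera axes: x right, y up, looking along -z (the intrinsics and any distortion apply to the point x, -y, -z); pixel columns grow to the right and rows downward; lengths in m; the calibration is good to about 2 mm. The wrist camera is an equidistant fisheye: a pixel r from the principal point sees the ray r / f radians off the axis. A picture is of the moment at which its call begins: read the wrist's pose just before it. camera_info takes no time and is no camera call; for the wrist camera it gives the pose at the moment of the call.
- manip.hand_in(): hands the job in, once; it reports no verdict.
The state is a dict: "clock": time; "joint_pos": joint angles; "qvel": joint speeds; "effort": joint torques, N m; "tcp_pos": TCP position; "ee_rot": TCP orientation; "contact_force": force on the tool from outside, world axes, zero at the start; "ft_torque": the same for the moment, N m; "opening": opening from 0.0 (shut) to 1.0 (fully open).
Only numpy, scipy, OpenCV 4.12 (cv2) and the standard library are available. Lean on these libraries where they do the work, as an engineer would, in place of code of your own. Each camera call takes 0.05 s, during which the arm holds its last target. There are 200 camera calls.

### The job

Close the grey parts box for dispatch: lay its lid squarely home on the rim with all four black tabs still raised, then press down each of the four tabs around the lid until it is fully home. Leave the box cutter and the roll of brown tape that lie by them where they are.

Things in the scene. Friction and masses are not known exactly. Their poses are not given: they have to be found in the camera images.
- rim (a point): Centre of the rim top of the open grey parts box, which stands fixed on a plywood jig. Rim level, 85 mm above the bench; z up. Rim flange outside 146 mm (x) x 196 mm (y), 14 mm wide, 6 mm thick; mouth 118 x 168 mm. The packed goods inside stay 30 mm below the rim.
- lid_grip (a point): Centre (half-way up) of the loose lid's handle: an upright bar in the middle of its top, 60 mm long along x, 18 mm wide along y, 30 mm high; its foot on the lid's top is 15 mm below. x, y: the lid's short and long sides; z up. 38 mm above the bench at the start (lid lying right way up on its plug), 107 mm when home on the box. Lid about 0.35 kg.
- lid_seat (a point): Centre of the underside of the lid's plate, 22 mm below lid_grip, same axes. Plate 150 (x) x 200 (y) x 7 mm; below it a plug 16 mm deep, 111 x 161 mm (lower half 103 x 153), enters the box's mouth with 3.5 mm to spare each side. Home, the plate lies on the rim and this point meets rim; either way round (half a turn) is right.
- tab_a (a joint): Angle (rad) of the black snap tab amid the lid's +x side: raised (outer end up) at 0.3 to 0.5 at the start, 0 pressed home. Hinged 45 mm from the lid's centre, 38 mm long, reaching outward just past the edge; 34 mm wide. A tight snap fit: it stays where it is left, so press it right down to its solid stop. Takes about 6 N straight down at its press point.
- press_a (a point): Where to press tab_a: on its top face, 26 mm out from its hinge (71 mm from the lid's centre when home), above the rim. x points outward along the tab, z out of its top. With the lid on the box it is 102 to 108 mm above the bench while the tab is raised, 95 mm pressed home (lid's top face: 92 mm).
- tab_b (a joint): Angle (rad) of the black snap tab amid the lid's +y side: raised (outer end up) at 0.3 to 0.5 at the start, 0 pressed home. Hinged 70 mm from the lid's centre, 38 mm long, reaching outward just past the edge; 34 mm wide. A tight snap fit: it stays where it is left, so press it right down to its solid stop. Takes about 6 N straight down at its press point.
- press_b (a point): Where to press tab_b: on its top face, 26 mm out from its hinge (96 mm from the lid's centre when home), above the rim. x points outward along the tab, z out of its top. With the lid on the box it is 102 to 108 mm above the bench while the tab is raised, 95 mm pressed home (lid's top face: 92 mm).
- tab_c (a joint): Angle (rad) of the black snap tab amid the lid's -x side: raised (outer end up) at 0.3 to 0.5 at the start, 0 pressed home. Hinged 45 mm from the lid's centre, 38 mm long, reaching outward just past the edge; 34 mm wide. A tight snap fit: it stays where it is left, so press it right down to its solid stop. Takes about 6 N straight down at its press point.
- press_c (a point): Where to press tab_c: on its top face, 26 mm out from its hinge (71 mm from the lid's centre when home), above the rim. x points outward along the tab, z out of its top. With the lid on the box it is 102 to 108 mm above the bench while the tab is raised, 95 mm pressed home (lid's top face: 92 mm).
- tab_d (a joint): Angle (rad) of the black snap tab amid the lid's -y side: raised (outer end up) at 0.3 to 0.5 at the start, 0 pressed home. Hinged 70 mm from the lid's centre, 38 mm long, reaching outward just past the edge; 34 mm wide. A tight snap fit: it stays where it is left, so press it right down to its solid stop. Takes about 6 N straight down at its press point.
- press_d (a point): Where to press tab_d: on its top face, 26 mm out from its hinge (96 mm from the lid's centre when home), above the rim. x points outward along the tab, z out of its top. With the lid on the box it is 102 to 108 mm above the bench while the tab is raised, 95 mm pressed home (lid's top face: 92 mm).
- cutter: Bystander, to be left alone: box cutter, 138 x 22 x 14 mm, lying flat on the bench between box and lid. Origin at its underside.
- tape_roll: Bystander, to be left alone: roll of brown tape lying flat, 96 mm across, 48 mm tall. Origin at its underside.
Things that resemble listed ones, but are neither listed nor needed, are in the scene too. What is shaped like the part that bears lid_grip but purple is not meant.

How it is judged:
On the way:
1. the lid lies home on the rim with all four tabs still raised (above 0.2 rad) (z of lid_seat in the frame of rim between -0.003 and 0.003 m and horizontal distance between lid_seat and rim below 0.008 m and angle between the x axis of lid_seat and the x axis of rim, either way round below 0.08 rad and angle between lid_seat's own z axis and vertical below 0.04 rad and value of joint each of tab_a, tab_b, tab_c, tab_d above 0.2 rad), for 0.2 s.
At the end, for the whole second after the job is handed in: The lid is home on the box: plate on the rim within 3 mm in height, centred within 8 mm, square within 0.08 rad (either way round) and level within 0.04 rad; all four tabs are pressed home (below 0.08 rad) and at rest (z of lid_seat in the frame of rim between -0.003 and 0.003 m and horizontal distance between lid_seat and rim below 0.008 m and angle between the x axis of lid_seat and the x axis of rim, either way round below 0.08 rad and angle between lid_seat's own z axis and vertical below 0.04 rad and value of joint each of tab_a, tab_b, tab_c, tab_d below 0.08 rad and velocity of joint each of tab_a, tab_b, tab_c, tab_d below 0.1 rad/s); the robot touches nothing.
It fails at once if the box cutter or the tape roll was shifted by more than 30 mm (distance of any of cutter, tape_roll from where it was at the start of the episode above 0.03 m).
It also fails if it takes over 58 s, if anything falls off the work surface, if the arm or the gripper's body presses on something with over 40 N, if the wrist force passes 120 N, or if a joint passes its speed limit or range.

## Working session

There is one attempt and no reset: what is moved stays moved. The work goes in short steps, Python scripts to look and compute and a tool call to move; the robot and the scene stay as the last step left them, time stands still between calls to the robot, and variables do not carry over. Pictures are saved under pics/ and viewed, about 8 in all and at most 12, crops included, and the job is handed in when it is done.

Besides the shell and the picture viewer there is one more tool, called after "Request:" as name(argument=value, ...), one argument or row to a line, values as JSON. apply_moves: Moves the arm, as the interface text tells. Its arguments: {"type":"object","properties":{"rows":{"type":"array"},"grip_force":{"type":"number"}},"required":["rows"]}

```bash
mkdir -p pics
cat > h.py <<'E'
import numpy as np, cv2
from plant import manip
def snap(n):
    ci=manip.camera_info(n); p,d=manip.snapshot(n); return p,d,ci
def world(d,ci):
    h,w=d.shape; v,u=np.mgrid[:h,:w].astype(float)
    x=(u-ci['cx'])/ci['fx']; y=(v-ci['cy'])/ci['fy']
    P=np.stack([x*d,-y*d,-d,np.ones_like(d)],-1)
    return (P@np.array(ci['extrinsics']).T)[...,:3]
E
python3 - <<'E'
from h import *
for n in("top","scene"):
    p,d,ci=snap(n); cv2.imwrite(f"pics/{n}0.png",p); np.savez(f"{n}0.npz",p=p,d=d,**{k:np.array(ci[k]) for k in("fx","fy","cx","cy","extrinsics")})
    print(n,{k:v for k,v in ci.items() if k!='extrinsics'}); print(np.round(ci['extrinsics'],3))
t=cv2.imread("pics/top0.png")
s=manip.get_obs(); print(s)
E
```

```text
top {'fx': 441.3815578688649, 'fy': 441.3815578688649, 'cx': 250.38815370916257, 'cy': 198.28453226832875}
[[ 0.015  0.997 -0.076  0.423]
 [-1.     0.014 -0.019 -0.031]
 [-0.017  0.076  0.997  1.297]
 [ 0.     0.     0.     1.   ]]
scene {'fx': 395.02148347028236, 'fy': 395.02148347028236, 'cx': 255.34125861481857, 'cy': 193.9225526776838}
[[-0.811 -0.446  0.379  0.911]
 [ 0.585 -0.623  0.518  0.536]
 [ 0.005  0.642  0.767  0.88 ]
 [ 0.     0.     0.     1.   ]]
{'clock': 0.1, 'joint_pos': array([ 1.16839230e+00,  4.91467360e-01,  1.55936821e+00, -1.13145006e-05,
        1.09169409e+00, -1.05582623e-01]), 'qvel': array([-0.00065168, -0.00116797, -0.00135092, -0.00052387,  0.0002317 ,
       -0.00156829]), 'effort': array([ 2.97734521e-03, -6.13620400e+01, -2.58606899e+01,  6.93952362e-02,
        4.69934859e-02, -4.20922595e-05]), 'tcp_pos': array([0.1826915 , 0.59748969, 0.21414701]), 'ee_rot': array([ 1.47863896e-01,  9.89007608e-01, -4.54731430e-04, -1.12862829e-04]), 'contact_force': array([-0.66652777, -0.20869496,  0.55249262]), 'ft_torque': array([ 0.03589915, -0.02908124, -0.00876864]), 'opening': 0.9980000253127926}
```

View pics/top0.png

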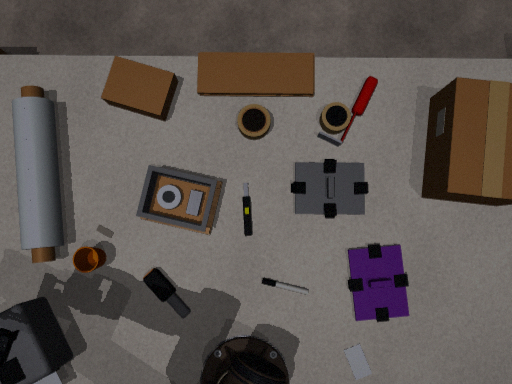

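View pics/scene0.png

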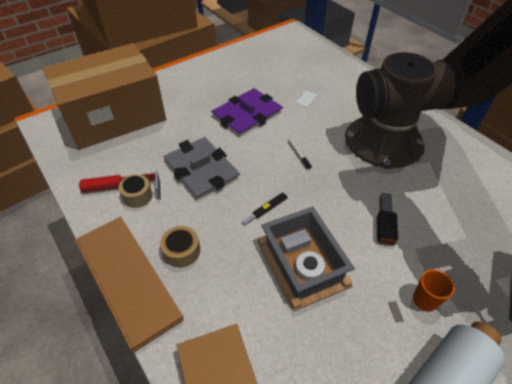

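The grey lid is at top (329,188) and scene (201,163). The purple one at top (378,282) is the decoy. The box is at top (180,198), the cutter at (247,212), and tape rolls at (254,121) and (336,117). Next I measure lid and box and crop the lid.

```bash
cat > m.py <<'E'
from h import *
def rect(W,m):
    m=cv2.morphologyEx(m.astype(np.uint8),cv2.MORPH_OPEN,np.ones((3,3)))
    q=W[m>0][:,:2]; (c,s,a)=cv2.minAreaRect((q*1000).astype(np.float32)); return np.round(c,1),np.round(s,1),round(a,2),len(q)
def box_of(W,u0,u1,v0,v1,z0,z1,extra=None):
    m=np.zeros(W.shape[:2],bool); m[v0:v1,u0:u1]=1
    m&=(W[...,2]>z0)&(W[...,2]<z1)
    if extra is not None:m&=extra
    return m
E
python3 - <<'E'
from m import *
for n,bb,ll in(("top",(130,230,155,240),(285,375,150,225)),("scene",(255,360,200,310),(155,245,130,205))):
    z=np.load(n+"0.npz"); ci={k:z[k] for k in z}; W=world(z['d'],ci); 
    m=box_of(W,*bb,.078,.092); print(n,"rim",rect(W,m),np.median(W[m][:,2]))
    g=z['p'].max(-1)
    m=box_of(W,*ll,.013,.030,g>40); print("plate",rect(W,m),np.median(W[m][:,2]))
    m=box_of(W,*ll,.044,.06); print("handle",rect(W,m),np.median(W[m][:,2]), W[m].mean(0))
    m=box_of(W,*ll,.029,.044,g<40); print("tabs",rect(W,m))
    nn=cv2.connectedComponentsWithStats(m.astype(np.uint8))
    for k in range(1,nn[0]):
        if nn[2][k,4]>8: q=W[nn[1]==k]; print("  tab",q.mean(0).round(4),q[:,2].max().round(4),len(q))
p=cv2.imread("pics/top0.png")[140:235,120:390]; cv2.imwrite("pics/crop1.png",cv2.resize(p,None,fx=2.9,fy=2.9,interpolation=cv2.INTER_CUBIC))
E
```

```text
top rim (array([513. , 196.2]), array([197.1, 145.9]), 77.8, 1152) 0.08603849295524424
plate (array([ 552.1, -235.8]), array([149.2, 199.8]), 0.52, 2790) 0.024269707949814867
handle (array([ 552.8, -235.5]), array([57.6, 18.1]), 0.21, 145) 0.05370897198205249 [ 0.55359994 -0.23505427  0.05334153]
tabs (array([ 550.6, -237.5]), array([178. , 144.4]), 54.36, 414)
  tab [ 0.617  -0.2338  0.0358] 0.0436 126
  tab [ 0.561  -0.2262  0.0397] 0.0424 14
  tab [ 0.5515 -0.1446  0.0351] 0.0433 125
  tab [ 0.5535 -0.3235  0.0358] 0.044 140
  tab [ 0.4865 -0.2352  0.0352] 0.044 134
scene rim (array([513.6, 195.7]), array([198.5, 147.7]), 77.73, 1630) 0.0858385551150066
plate (array([ 498.8, -235.4]), array([259., 204.]), 0.57, 1913) 0.024229420160643556
handle (array([ 610.1, -242.8]), array([ 31.5, 174.6]), 85.67, 146) 0.05248783861578982 [ 0.59452912 -0.23245728  0.05209515]
tabs (array([ 553.8, -227.2]), array([137.9, 166.1]), 36.99, 233)
  tab [ 0.5565 -0.3201  0.0343] 0.0416 59
  tab [ 0.4916 -0.2319  0.0342] 0.0404 64
  tab [ 0.6212 -0.2301  0.0357] 0.0439 84
  tab [ 0.5557 -0.1394  0.0357] 0.0414 81
```

View pics/crop1.png

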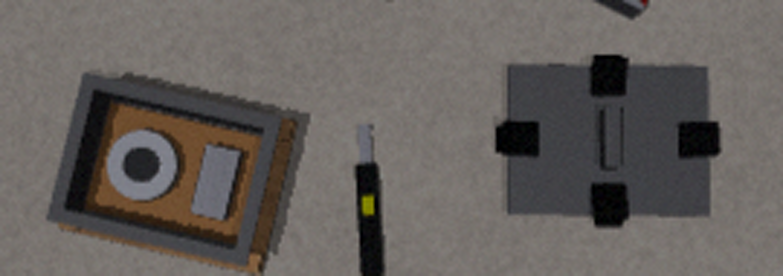

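Grey lid: centre about (552.5,-235.5), square to the world axes, plate 149x200 and handle 58x18, both matching the description. Box: centre about (513.3,196), long axis at 77.8°, rim 146x197 at z≈0.086. So the lid needs turning about -12.6° on the way. Moving over now.

Request:
apply_moves(
  rows=[
    [[317,-447,10],[0,0,17.3],-1],
    [[317,-447,10],[0,0,17.3],-1],
    [[317,-447,10],[0,0,17.3],-1],
    [[317,-447,10],[0,0,17.3],-1],
    [[317,-447,10],[0,0,17.3],-1],
    [[317,-447,10],[0,0,17.3],-1],
    [[317,-447,10],[0,0,17.3],-1],
    [[317,-447,10],[0,0,17.3],-1],
    [[317,-447,10],[0,0,17.3],-1],
    [[317,-447,10],[0,0,17.3],-1],
    [[317,-447,10],[0,0,17.3],-1],
    [[317,-447,10],[0,0,17.3],-1],
  ],
)

```text
clock: 1.3
tcp_pos: [0.5025, 0.1466, 0.2244]
ee_rot: [-0.0, 1.0, -0.0, 0.0]
contact_force: [-0.3, -1.2, 0.6]
opening: 0.998
```

Request:
apply_moves(
  rows=[
    [[53,-386,-50],[0,0,0],-1],
    [[53,-386,-50],[0,0,0],-1],
    [[53,-386,-50],[0,0,0],-1],
    [[53,-386,-50],[0,0,0],-1],
    [[53,-386,-50],[0,0,0],-1],
    [[53,-386,-50],[0,0,0],-1],
    [[53,-386,-50],[0,0,0],-1],
    [[53,-386,-50],[0,0,0],-1],
    [[53,-386,-50],[0,0,0],-1],
    [[53,-386,-50],[0,0,0],-1],
    [[53,-386,-50],[0,0,0],-1],
    [[53,-386,-50],[0,0,0],-1],
  ],
)

```text
clock: 2.5
tcp_pos: [0.5529, -0.2339, 0.175]
ee_rot: [-0.003, 1.0, 0.0, 0.0]
contact_force: [0.1, -0.6, 0.8]
opening: 0.996
```

Request:
apply_moves(
  rows=[
    [[0,-1,-100],[0,0,0.4],-1],
    [[0,-1,-100],[0,0,0.4],-1],
    [[0,-1,-120],[0,0,0.4],-1],
    [[0,-1,-135],[0,0,0.4],-1],
    [[0,-1,-147],[0,0,0.4],-1],
    [[0,-1,-147],[0,0,0.4],-1],
  ],
)

```text
clock: 3.1
tcp_pos: [0.5527, -0.2358, 0.0271]
ee_rot: [-0.006, 1.0, 0.0, -0.0]
contact_force: [-0.0, 0.1, 0.5]
opening: 1.001
```

Request:
apply_moves(
  rows=[
    [[0,0,0],[0,0,0],1],
    [[0,0,0],[0,0,0],1],
    [[0,0,0],[0,0,0],1],
    [[0,0,0],[0,0,0],1],
    [[0,0,0],[0,0,0],1],
    [[0,0,0],[0,0,0],1],
    [[0,0,0],[0,0,0],1],
    [[0,0,0],[0,0,0],1],
    [[0,0,0],[0,0,0],1],
    [[0,0,0],[0,0,0],1],
  ],
  grip_force=40,
)

```text
clock: 4.1
tcp_pos: [0.5527, -0.2363, 0.0276]
ee_rot: [-0.006, 1.0, 0.0, -0.0]
contact_force: [0.8, 0.1, -0.1]
opening: 0.213
```

Request:
apply_moves(
  rows=[
    [[0,0,15],[0,0,0],1],
    [[0,0,40],[0,0,0],1],
    [[0,0,75],[0,0,0],1],
    [[0,0,110],[0,0,0],1],
    [[0,0,130],[0,0,0],1],
    [[0,0,130],[0,0,0],1],
    [[0,0,130],[0,0,0],1],
  ],
)

```text
clock: 4.8
tcp_pos: [0.5524, -0.2361, 0.1575]
ee_rot: [-0.006, 1.0, 0.0, -0.0]
contact_force: [-0.7, 1.0, -4.0]
opening: 0.184
```

Request:
apply_moves(
  rows=[
    [[-3,30,130],[0,0,-1],1],
    [[-7,70,130],[0,0,-2],1],
    [[-10,110,130],[0,0,-3],1],
    [[-14,150,130],[0,0,-4.5],1],
    [[-18,190,130],[0,0,-6],1],
    [[-22,230,130],[0,0,-7],1],
    [[-25,270,130],[0,0,-8],1],
    [[-29,310,130],[0,0,-9],1],
    [[-33,350,130],[0,0,-10.5],1],
    [[-36,385,130],[0,0,-11.5],1],
    [[-38,415,130],[0,0,-12.4],1],
    [[-39,431,130],[0,0,-12.9],1],
  ],
)

```text
clock: 6.0
tcp_pos: [0.5128, 0.1968, 0.2857]
ee_rot: [0.106, 0.994, -0.0, -0.002]
contact_force: [0.4, -0.5, -4.5]
opening: 0.185
```

Run:
```python
from m import *
s=manip.get_obs(); print(s['tcp_pos'],s['ee_rot'],s['contact_force'])
for n in("top","scene"):
    p,d,ci=snap(n); W=world(d,ci); g=p.max(-1)
    m=(abs(W[...,2]-.281)<.006)&(abs(W[...,0]-.513)<.14)&(abs(W[...,1]-.196)<.16)&(d>0)
    print(n,rect(W,m)); q=W[m]; A=np.c_[q[:,:2]-[.513,.196],np.ones(len(q))]
    print(np.linalg.lstsq(A,q[:,2],rcond=None)[0])
    cv2.imwrite(f"pics/{n}1.png",p)
a=cv2.imread("pics/top1.png")[110:290,80:280]; b=cv2.imread("pics/scene1.png")[80:320,180:420]
cv2.imwrite("pics/c2.png",np.hstack([cv2.resize(a,(400,400)),cv2.resize(b,(400,400))]))
```

```text
[0.51282674 0.19677392 0.28574312] [ 1.05804195e-01  9.94385629e-01 -3.59450912e-04 -1.60129264e-03] [ 0.4024673  -0.52990401 -4.46663354]
top (array([512.8, 191.1]), array([211.3, 149.8]), 77.49, 1473)
[ 0.00066742 -0.00059362  0.28000556]
scene (array([520.6, 200.9]), array([213.3, 160.6]), 79.55, 3996)
[-0.00304474 -0.00252025  0.27997331]
```

View pics/c2.png

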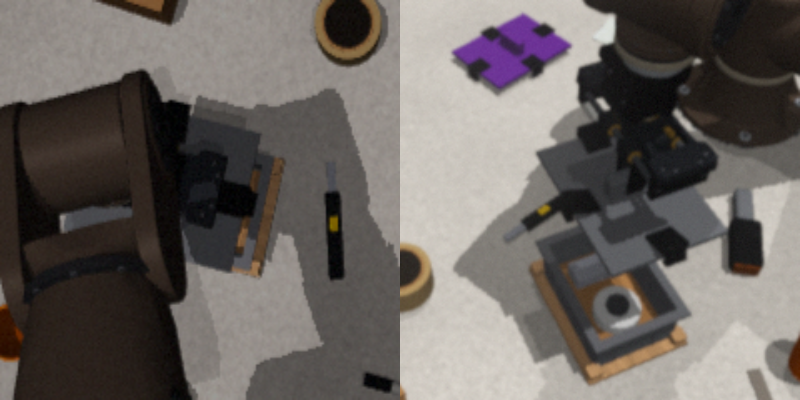

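Request:
apply_moves(
  rows=[
    [[0,-1,-40],[0,0,0.2],1],
    [[0,-1,-80],[0,0,0.2],1],
    [[0,-1,-120],[0,0,0.2],1],
    [[0,-1,-145],[0,0,0.2],1],
    [[0,-1,-160],[0,0,0.2],1],
    [[0,-1,-160],[0,0,0.2],1],
    [[0,-1,-160],[0,0,0.2],1],
  ],
)

```text
clock: 6.8
tcp_pos: [0.5138, 0.1931, 0.1274]
ee_rot: [0.105, 0.994, -0.0, -0.0]
contact_force: [-0.7, 0.4, -2.9]
opening: 0.191
```

Run:
```python
from m import *
s=manip.get_obs(); print(s['tcp_pos'],s['ee_rot'],s['contact_force'])
zt=s['tcp_pos'][2]-.0055
p,d,ci=snap("scene"); W=world(d,ci); g=p.max(-1)
m=(abs(W[...,2]-zt)<.005)&(abs(W[...,0]-.513)<.14)&(abs(W[...,1]-.196)<.14)&(d>0)&(g>45)
a=np.radians(77.8); ey=np.array([np.cos(a),np.sin(a)]); ex=np.array([ey[1],-ey[0]])
q=W[m][:,:2]-[.5132,.1958]; X=q@ex*1e3;Y=q@ey*1e3
print(rect(W,m)); print(np.percentile(X,[.3,1,99,99.7]),np.percentile(Y,[.3,1,99,99.7]))
b=p[130:290,200:400]; cv2.imwrite("pics/c3.png",cv2.resize(b,(750,600)))
```

```text
[0.51380741 0.19308163 0.12743699] [ 1.04770489e-01  9.94496284e-01 -1.88818289e-04 -4.99385916e-04] [-0.71230838  0.40411033 -2.88678432]
(array([515.1, 192.8]), array([202.4, 151.2]), 77.97, 2711)
[-72.1036883  -70.07589015  77.07842211  77.51415288] [-101.31440819  -99.03512549   97.21118943   97.86442424]
```

View pics/c3.png

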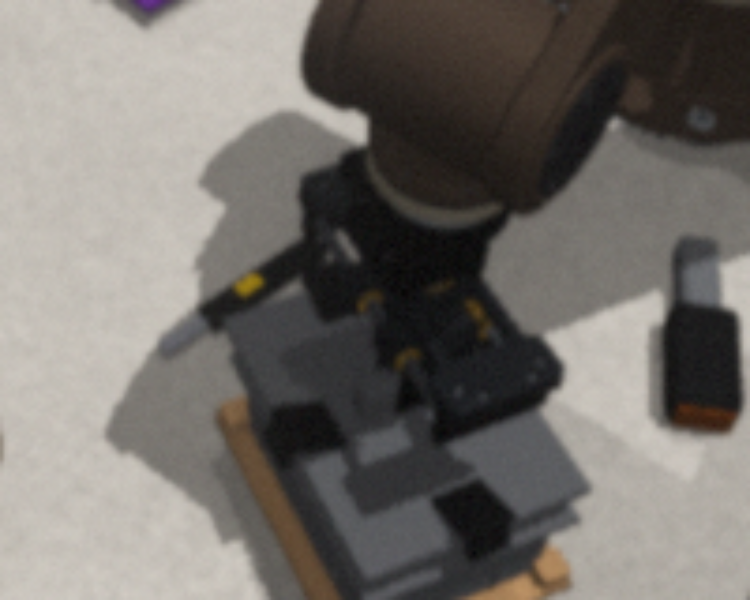

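Request:
apply_moves(
  rows=[
    [[-1,2.4,0],[0,0,0],1],
    [[-1,2.4,-6],[0,0,0],1],
    [[-1,2.4,-12],[0,0,0],1],
    [[-1,2.4,-18],[0,0,0],1],
    [[-1,2.4,-21],[0,0,0],1],
    [[-1,2.4,-24],[0,0,0],1],
    [[-1,2.4,-27],[0,0,0],1],
    [[-1,2.4,-27],[0,0,0],1],
    [[-1,2.4,-27],[0,0,0],1],
  ],
)

```text
clock: 7.75
tcp_pos: [0.5128, 0.1961, 0.1007]
ee_rot: [0.105, 0.995, 0.0, 0.0]
contact_force: [-0.1, -0.8, -2.9]
opening: 0.186
```

No contact; the plug is in the mouth. I'll finish the descent to home.

Request:
apply_moves(
  rows=[
    [[0,0,-1],[0,0,0],1],
    [[0,0,-2],[0,0,0],1],
    [[0,0,-3],[0,0,0],1],
    [[0,0,-4],[0,0,0],1],
    [[0,0,-4.5],[0,0,0],1],
    [[0,0,-4.5],[0,0,0],1],
    [[0,0,-4.5],[0,0,0],1],
  ],
)

```text
clock: 8.45
tcp_pos: [0.513, 0.1961, 0.0991]
ee_rot: [0.105, 0.995, 0.0, 0.001]
contact_force: [-9.2, -3.3, 32.4]
opening: 0.187
```

Request:
apply_moves(
  rows=[
    [[0,0,2],[0,0,0],1],
    [[0,0,3],[0,0,0],0.4],
    [[0,0,3],[0,0,0],-0.2],
    [[0,0,3],[0,0,0],-0.6],
    [[0,0,3],[0,0,0],-0.6],
    [[0,0,3],[0,0,0],-0.6],
    [[0,0,40],[0,0,0],-0.6],
    [[0,0,80],[0,0,0],-0.6],
    [[0,0,120],[0,0,0],-0.6],
    [[0,0,140],[0,0,0],-0.6],
  ],
)

```text
clock: 9.45
tcp_pos: [0.5134, 0.1963, 0.2394]
ee_rot: [0.105, 0.995, 0.001, 0.002]
contact_force: [1.0, -0.1, -0.5]
opening: 0.793
```

Request:
apply_moves(
  rows=[
    [[-30,-100,0],[0,0,0],1],
    [[-40,-200,0],[0,0,0],1],
    [[-40,-200,0],[0,0,0],1],
    [[-40,-220,0],[0,0,0],1],
    [[-40,-250,0],[0,0,0],1],
    [[-40,-250,0],[0,0,0],1],
    [[-40,-250,0],[0,0,0],1],
  ],
)

```text
clock: 10.15
tcp_pos: [0.4726, -0.055, 0.2361]
ee_rot: [0.106, 0.994, 0.0, -0.0]
contact_force: [-0.1, 0.9, -0.7]
opening: 0.268
```

```bash
cat > lid.py <<'E'
from m import *
import sys
s=manip.get_obs(); print(s['clock'],s['tcp_pos'],s['contact_force'])
for n in("top","scene"):
    p,d,ci=snap(n); W=world(d,ci); g=p.max(-1)
    near=(abs(W[...,0]-.513)<.13)&(abs(W[...,1]-.196)<.13)&(d>0)
    m=near&(abs(W[...,2]-.093)<.005)&(g>45); print(n,"plate",rect(W,m))
    q=W[m]; print("  fit",np.linalg.lstsq(np.c_[q[:,:2]-[.513,.196],np.ones(len(q))],q[:,2],rcond=None)[0].round(4))
    m=near&(W[...,2]>.113)&(W[...,2]<.13); print("  handle",rect(W,m))
    m=near&(g<42)&(W[...,2]>.090)&(W[...,2]<.125)
    k=cv2.connectedComponentsWithStats(m.astype(np.uint8))
    for i in range(1,k[0]):
        if k[2][i,4]>25: q=W[k[1]==i]; print("  dark",q.mean(0).round(4),"zmax",np.percentile(q[:,2],97).round(4),len(q))
    cv2.imwrite(f"pics/{n}_{sys.argv[1]}.png",p)
a=cv2.imread(f"pics/top_{sys.argv[1]}.png")[140:260,120:240]; b=cv2.imread(f"pics/scene_{sys.argv[1]}.png")[170:330,230:390]
cv2.imwrite(f"pics/c_{sys.argv[1]}.png",np.hstack([cv2.resize(a,(400,400)),cv2.resize(b,(400,400))]))
E
python3 lid.py 4
```

```text
10.15 [ 0.47264274 -0.05500029  0.23608222] [-0.11472724  0.90043173 -0.73952369]
top plate (array([513.7, 196.3]), array([201.3, 150. ]), 77.86, 2931)
  fit [-0.0004 -0.0001  0.0931]
  handle (array([514.2, 195.7]), array([18.6, 57.3]), 77.73, 143)
  dark [0.5756 0.1825 0.103 ] zmax 0.112 183
  dark [0.5322 0.2807 0.1025] zmax 0.1093 176
  dark [0.5159 0.187  0.1075] zmax 0.1224 56
  dark [0.4947 0.108  0.1029] zmax 0.1115 187
  dark [0.4512 0.209  0.1026] zmax 0.11 184
scene plate (array([513.4, 195.6]), array([202.6, 152.3]), 77.82, 3672)
  fit [-0.0001 -0.0003  0.0931]
  handle (array([514.6, 196.7]), array([18.8, 60.3]), 77.27, 205)
  dark [0.4988 0.1132 0.1025] zmax 0.1093 150
  dark [0.4562 0.2111 0.1023] zmax 0.1094 173
  dark [0.5819 0.1843 0.1025] zmax 0.1106 209
  dark [0.5362 0.2874 0.1022] zmax 0.1101 239
```

View pics/c_4.png

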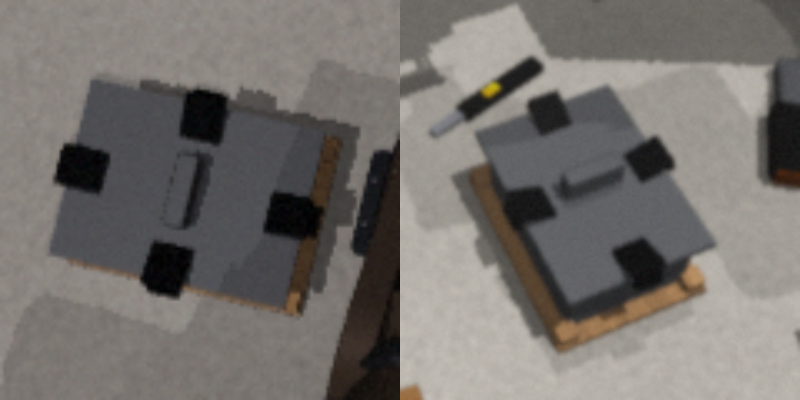

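The lid is home: level, centre (513.5,195.9), yaw 77.8°, all four tabs raised (tips at about 110 mm). Now pressing tab d (-y) with shut fingers.

Request:
apply_moves(
  rows=[
    [[7,50,-30],[0,0,0],1],
    [[14,100,-60],[0,0,0],1],
    [[20.5,157,-90],[0,0,0],1],
    [[20.5,157,-100],[0,0,0],1],
    [[20.5,157,-115],[0,0,0],1],
    [[20.5,157,-115],[0,0,0],1],
  ],
)

```text
clock: 10.85
tcp_pos: [0.4919, 0.1054, 0.1194]
ee_rot: [0.103, 0.995, -0.0, -0.002]
contact_force: [0.6, -0.4, 1.5]
opening: 0.003
```

Request:
apply_moves(
  rows=[
    [[1,-3,-5],[0,0,0],1],
    [[1,-3,-12],[0,0,0],1],
    [[1,-3,-17],[0,0,0],1],
    [[1,-3,-21],[0,0,0],1],
    [[1,-3,-24],[0,0,0],1],
    [[1,-3,-26],[0,0,0],1],
    [[1,-3,-27],[0,0,0],1],
    [[1,-3,-27],[0,0,0],1],
    [[1,-3,-27],[0,0,0],1],
  ],
)

```text
clock: 11.75
tcp_pos: [0.4946, 0.0993, 0.095]
ee_rot: [0.105, 0.994, -0.0, 0.001]
contact_force: [-2.0, -3.6, 9.3]
opening: 0.002
```

Request:
apply_moves(
  rows=[
    [[0,0,-1],[0,0,0],1],
    [[0,0,-2],[0,0,0],1],
    [[0,0,-2],[0,0,0],1],
    [[0,0,-2],[0,0,0],1],
  ],
)

```text
clock: 12.15
tcp_pos: [0.4947, 0.0992, 0.0944]
ee_rot: [0.105, 0.994, -0.0, 0.001]
contact_force: [-8.2, -6.1, 29.7]
opening: 0.008
```

Request:
apply_moves(
  rows=[
    [[0,0,20],[0,0,0],1],
    [[30,25,40],[0,0,0],1],
    [[60,54,40],[0,0,0],1],
    [[88,80,40],[0,0,0],1],
    [[88,80,30],[0,0,0],1],
    [[88,80,27],[0,0,0],1],
    [[88,80,27],[0,0,0],1],
    [[88,80,27],[0,0,0],1],
  ],
)

```text
clock: 12.95
tcp_pos: [0.5818, 0.1793, 0.1194]
ee_rot: [0.105, 0.994, -0.0, -0.0]
contact_force: [-0.5, 0.3, -1.1]
opening: 0.004
```

Request:
apply_moves(
  rows=[
    [[1,1,-5],[0,0,0],1],
    [[1,1,-12],[0,0,0],1],
    [[1,1,-17],[0,0,0],1],
    [[1,1,-21],[0,0,0],1],
    [[1,1,-24],[0,0,0],1],
    [[1,1,-26],[0,0,0],1],
    [[1,1,-27],[0,0,0],1],
    [[1,1,-28],[0,0,0],1],
    [[1,1,-28],[0,0,0],1],
    [[1,1,-28],[0,0,0],1],
  ],
)

```text
clock: 13.95
tcp_pos: [0.5848, 0.181, 0.0946]
ee_rot: [0.105, 0.995, 0.001, 0.003]
contact_force: [-4.5, -3.8, 33.1]
opening: 0.007
```

Request:
apply_moves(
  rows=[
    [[0,0,15],[0,0,0],1],
    [[0,0,40],[0,0,0],1],
    [[-24,54,40],[0,0,0],1],
    [[-49,108,40],[0,0,0],1],
    [[-49,108,30],[0,0,0],1],
    [[-49,108,27],[0,0,0],1],
    [[-49,108,27],[0,0,0],1],
    [[-49,108,27],[0,0,0],1],
    [[-49,108,27],[0,0,0],1],
  ],
)

```text
clock: 14.85
tcp_pos: [0.535, 0.288, 0.1183]
ee_rot: [0.105, 0.994, 0.0, 0.0]
contact_force: [-0.3, 0.6, -0.6]
opening: 0.006
```

Tab a is at its stop. Next is b at (533.8,289.6).

Request:
apply_moves(
  rows=[
    [[-1,1,-5],[0,0,0],1],
    [[-1,1,-12],[0,0,0],1],
    [[-1,1,-17],[0,0,0],1],
    [[-1,1,-21],[0,0,0],1],
    [[-1,1,-24],[0,0,0],1],
    [[-1,1,-25],[0,0,0],1],
    [[-1,1,-26],[0,0,0],1],
    [[-1,1,-27],[0,0,0],1],
    [[-1,1,-27],[0,0,0],1],
    [[-1,1,-27],[0,0,0],1],
  ],
)

```text
clock: 15.85
tcp_pos: [0.5342, 0.2908, 0.0944]
ee_rot: [0.105, 0.995, 0.001, 0.002]
contact_force: [-8.0, -0.9, 34.9]
opening: 0.001
```

Request:
apply_moves(
  rows=[
    [[0,0,15],[0,0,0],1],
    [[0,0,40],[0,0,0],1],
    [[-45,-39,40],[0,0,0],1],
    [[-90,-79,40],[0,0,0],1],
    [[-90,-79,30],[0,0,0],1],
    [[-90,-79,27],[0,0,0],1],
    [[-90,-79,27],[0,0,0],1],
    [[-90,-79,27],[0,0,0],1],
    [[-90,-79,27],[0,0,0],1],
  ],
)

```text
clock: 16.75
tcp_pos: [0.4441, 0.2117, 0.1181]
ee_rot: [0.104, 0.995, 0.0, 0.0]
contact_force: [-0.2, -0.1, 0.7]
opening: 0.004
```

Tab b is at its stop. Last is c; then I retreat and look.

Request:
apply_moves(
  rows=[
    [[0,-1,-5],[0,0,0],1],
    [[0,-1,-12],[0,0,0],1],
    [[0,-1,-17],[0,0,0],1],
    [[0,-1,-21],[0,0,0],1],
    [[0,-1,-24],[0,0,0],1],
    [[0,-1,-25],[0,0,0],1],
    [[0,-1,-26],[0,0,0],1],
    [[0,-1,-27],[0,0,0],1],
    [[0,-1,-27],[0,0,0],1],
    [[0,-1,-27],[0,0,0],1],
  ],
)

```text
clock: 17.75
tcp_pos: [0.4425, 0.2103, 0.0939]
ee_rot: [0.104, 0.995, 0.0, 0.0]
contact_force: [-17.0, -3.4, 56.2]
opening: 0.004
```

Request:
apply_moves(
  rows=[
    [[0,0,30],[0,0,0],1],
    [[0,0,80],[0,0,0],1],
    [[10,0,130],[0,0,0],1],
    [[20,-50,145],[0,0,0],1],
    [[25,-100,145],[0,0,0],1],
    [[28,-150,145],[0,0,0],1],
    [[28,-200,145],[0,0,0],1],
    [[28,-250,145],[0,0,0],1],
    [[28,-265,145],[0,0,0],1],
    [[28,-265,145],[0,0,0],1],
  ],
)

```text
clock: 18.75
tcp_pos: [0.4714, -0.0571, 0.2356]
ee_rot: [0.106, 0.994, -0.0, -0.0]
contact_force: [-0.1, 0.0, 0.7]
opening: 0.006
```

```bash
python3 lid.py 5
python3 - <<'E'
import cv2,numpy as np
a=cv2.imread("pics/top0.png").astype(int);b=cv2.imread("pics/top_5.png").astype(int)
for n,s in(("cutter",np.s_[178:240,238:256]),("roll1",np.s_[100:142,232:276]),("roll2",np.s_[98:136,318:355])): print(n,abs(a[s]-b[s]).mean())
E
```

```text
18.75 [ 0.47136295 -0.05711926  0.23558109] [-0.127355    0.04761546  0.66859616]
top plate (array([513.6, 196.2]), array([201.1, 149.9]), 77.93, 3012)
  fit [-0.0021  0.0007  0.0931]
  handle (array([513.2, 195.3]), array([18.4, 58.9]), 79.03, 152)
  dark [0.5758 0.1825 0.0959] zmax 0.1001 173
  dark [0.5324 0.2825 0.096 ] zmax 0.1008 167
  dark [0.5157 0.1871 0.1074] zmax 0.1233 54
  dark [0.4947 0.1087 0.0962] zmax 0.1004 170
  dark [0.4524 0.209  0.0964] zmax 0.1003 164
scene plate (array([513.9, 195.7]), array([201.3, 151.6]), 77.94, 3764)
  fit [-0.0008 -0.0009  0.0932]
  handle (array([515.1, 196. ]), array([19.4, 60.4]), 78.55, 212)
  dark [0.498  0.1115 0.0961] zmax 0.0987 131
  dark [0.4545 0.2111 0.0961] zmax 0.0991 146
  dark [0.5796 0.1843 0.0962] zmax 0.0988 186
  dark [0.535  0.2852 0.0959] zmax 0.0987 215
cutter 60.03285543608124
roll1 12.955988455988455
roll2 11.770981507823613
```

View pics/c_5.png

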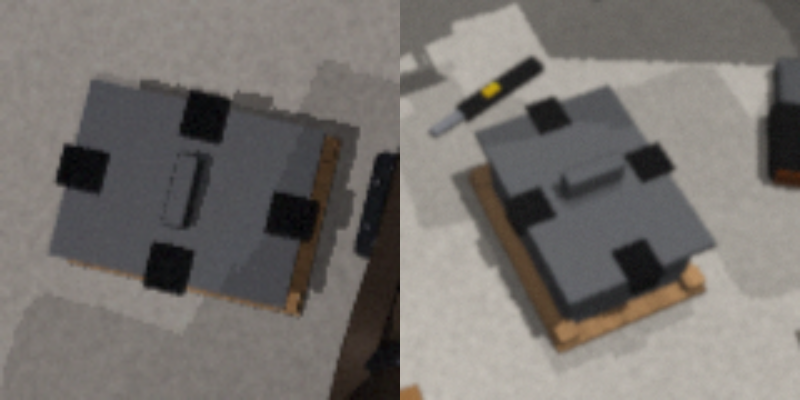

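```bash
python3 -c "
from plant import manip
print(manip.hand_in())"
```

```text
the job is handed in; nothing more can be done
None
```

I laid the grey lid on the box with all four tabs still raised, then pressed tabs d, a, b and c down to their stops, and handed the job in at about 19 s. The hand-in reports no verdict.

**Lid:** the last pictures put it level, within about 1 mm of the rim's centre and at 77.9°, against 77.8° for the box. Plate height is 93 mm, which is 92 mm after the cameras' roughly 1 mm offset.

**Tabs:** all four read about 96 mm, or 95 mm after the same offset, so fully home. Before pressing, their outer ends stood at about 110 mm. The final push took 30 to 56 N, well under the 120 N limit. Tab c took the most, 56 N with 17 N sideways; the lid had not shifted afterwards.

**Other readings:**
- When I set the lid down, the tool stopped about 2.5 mm higher than expected with 32 N on it. The lid had probably slipped a little in the grip, and the height check afterwards showed it home.
- The outermost readings on the tabs in the last top view were about 100 mm, against 99 mm in the scene view. I took that as depth noise.

**Bystanders:** the arm hid the cutter in the last top view, so that comparison failed. In the scene view it lies where it was. Both tape rolls look unmoved in the top view.

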